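Find the hidden press catch of the counter grounds bin and pop its hatch

ROBOT

A 7-joint arm with a two-finger parallel gripper is mounted at the origin on the work surface. World frame = base frame: x ahead of the robot, y to its left, z up, the work surface at z = 0. Lengths are in m, angles in rad, forces in N, time in s.
With the tool pointing down it reaches from about 0.425 to 0.95 m from the base axis. Payload 4.7 kg.
Tool frame: the origin (TCP) lies on the centre line of the jaws, within the pads' length; the fingertips stand robot.nose_length ahead of it and the grasp point (between the pads) lies 8 mm behind it (robot.nose_length is the distance from the TCP to the fingertips, in m); z points along the fingers, x is the direction in which the jaws open and shut, and the axes are right-handed (so a half turn about z gives the same grasp; the last joint's range is limited). The gripper opens to 85 mm and grips with 20 to 120 N. Pads are 22 mm wide; open, the fingers measure 114 mm over their backs; the gripper's body (76 mm by 85 mm) begins 54 mm behind the grasp point. The pads swing forward as they close: fully open they stand 13 mm farther back than shut.
Start: joints at [1.193, 0.469, -0.049, 1.532, 0.024, 1.141, -0.082], TCP at [0.231, -0.634, 0.242] pointing down, gripper open.
Joint ranges: [-2.59, 2.59], [-0.33, 1.99], [-1.39, 1.29], [0.1, 2.45], [-1.04, 4.18], [0.21, 1.99], [-2.66, 2.66]. Speed limits (rad/s): [2.57, 2.57, 3.14, 3.14, 3.14, 3.14, 3.14].

INTERFACE

Orientations are given as [roll, pitch, yaw] about the fixed x, y, z axes, in that order (R = Rz(yaw) Ry(pitch) Rx(roll)).
In Python, from plant import robot gives the robot as it stands. Calls block until the motion is done:
- robot.goto(position, orientation): joint-space move of the TCP to a pose.
- robot.move_straight(position, vel=0.15, attitude=None, contact_N=None): straight line of the TCP; attitude=None keeps the orientation; vel is the mean speed in m/s. With contact_N (N) it stops when the force on the tool has changed by that much, and returns True; else False.
- robot.move_joints(angles): joint-space move.
- robot.grip(opening, strength=None): opening from 0.0 (shut) to 1.0 (fully open); strength is the grip in N (None keeps the last); returns when the fingers have stopped.
- robot.sleep(seconds).
- robot.inverse_kinematics(position, orientation): joint angles nearest the present ones, or None.
- robot.sense(): the state.
- robot.grab_frame(name): name is "scene" or "top" or "wrist"; returns a dict with "image" (420x560x3 uint8, red, green, blue), "range_z" (420x560 float32, m along the optical axis (not along the pixel's ray), 0 where there is no reading), "fx", "fy", "cx", "cy" (pixels), "R" (3x3) and "t" (3): a world point X has camera coordinates R X + t. Camera axes: x right, y down, z forward; pixel columns grow to the right and rows downward; lengths in m; the calibration is good to about 2 mm. A picture is of the moment at which its call begins.
A pose or a line that the arm cannot do raises robot.IKError and nothing moves.
- robot.close_job(): hands the job in, once; it reports no verdict.
The state is a dict: "t": time; "joint_pos": joint angles; "joint_velocities": joint speeds; "effort": joint torques, N m; "tcp_pos": TCP position; "tcp_rot": TCP orientation; "wrist_force": force on the tool from outside, world axes, zero at the start; "torque": the same for the moment, N m; "opening": opening from 0.0 (shut) to 1.0 (fully open).
Only numpy, scipy, OpenCV 4.12 (cv2) and the standard library are available. Lean on these libraries where they do the work, as an engineer would, in place of code of your own. Each camera call takes 0.05 s, during which the arm holds its last target. There are 200 camera calls.

TASK

Open the counter bin for the used coffee grounds: feel along the row of five look-alike grey plates on its deck for the one that is the catch (it lies a touch lower and gives under the finger), and press it in so that the hatch springs wide open. Then let the catch come back up and take the hand away. Nothing is picked up: leave the mug, jug, French press and stir stick where they are.

Things in the scene. Friction and masses are not known exactly. Their poses are not given: they have to be found in the camera images.
- bin: counter grounds bin, a fixed box 280 mm deep (x), 310 mm wide (y), 95 mm high, with a flat aluminium deck; origin at the centre of its underside, x pointing away from the robot. Along its near side, 45 mm in from the edge, runs a strip of five 45 mm module bays: the catch fits any of them, the unused ones are closed by blank plates. The hatch fills the deck beyond
- row (a point): middle of the row, on the deck surface; x points across the deck to the hatch (its edge is 41 mm away), y along the row, z up. Five 45 mm square plates of the same grey plastic at y = -100, -50, 0, 50 and 100 mm from here, parted by 4 mm bars. Four are rigid blanks flush with the deck; the catch plate may be in any of the five bays (not told which)
- catch (a joint): how far the catch plate is pressed: 0 = up, its top 2 mm below the deck in a 46 mm square bay; 0.006 m = fully home. On a spring: it starts to move at about 2 N and is fully home at about 5 N; the hatch is freed at about 0.004 m; it comes back up when let go
- hatch (a joint): angle of the sprung hatch: 0 = shut and latched, flush with the deck; about 1.25 rad = wide open. It is a 3 mm aluminium plate, 168 mm by 250 mm, hinged along its far edge (on +x of the row, 212 mm away), and rises by itself in about 1 s once the catch is pressed
- mug: white ceramic mug, 82 mm across, 92 mm high, standing at the near left (+y) corner of the bin; origin at the centre of its underside; not to be moved
- jug: blue plastic measuring jug, 116 mm across the top, 140 mm high, standing to the left (+y) of the bin; origin at the centre of its underside; not to be moved
- press: stainless French press, 101 mm across, 237 mm high over the plunger knob, standing to the right (-y) of the bin; origin at the centre of its underside; not to be moved
- stick: wooden stir stick, 18 x 190 x 5 mm, lying on the counter between robot and bin; origin at the centre of its underside, long axis y; not to be moved

How it is judged:
By the outcome, as a careful person would: the job done as asked, in the order asked, and still so for the second after the job is handed in, with the robot touching nothing.
It also fails if it takes over 42 s, if anything falls off the work surface, if the arm or the gripper's body presses on something with over 40 N, if the wrist force passes 120 N, or if a joint passes its speed limit or range.

## Working session

There is one attempt and no reset: what is moved stays moved. The work goes in short steps, each a Python script; the robot and the scene stay as the last script left them, time stands still between calls to the robot, and variables do not carry over. Pictures are saved under pics/ and viewed, about 8 in all and at most 12, crops included, and the job is handed in when it is done.

```bash
mkdir -p pics; cat > h.py <<'E'
import numpy as np, cv2
from plant import robot
def snap(n,f):
    d=robot.grab_frame(n); cv2.imwrite(f'pics/{f}.png',d['image'][:,:,::-1]); np.savez(f'pics/{f}.npz',**d); return d
def px(d,u,v,z=None):
    u=np.asarray(u,float);v=np.asarray(v,float)
    r=d['range_z'][v.astype(int),u.astype(int)]
    c=np.stack([(u-d['cx'])/d['fx']*r,(v-d['cy'])/d['fy']*r,r],-1)
    return (c-d['t'])@d['R']
E
python3 - <<'E'
from h import *
s=robot.sense();print(s['t'],s['tcp_pos'],s['tcp_rot'],s['wrist_force'],robot.nose_length)
a=snap('top','top0');b=snap('scene','scene0')
E
```

```text
0.0 [ 0.23049094 -0.63380641  0.24125025] [ 3.14153147e+00  2.02742543e-03 -1.22197267e+00] [-0.44584839 -0.28664615 -0.57364549] 0.011
```

View pics/top0.png

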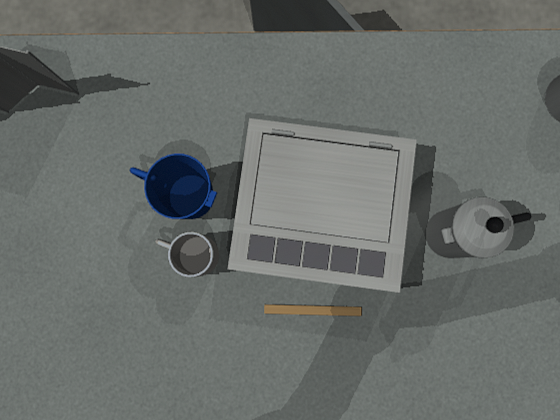

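View pics/scene0.png

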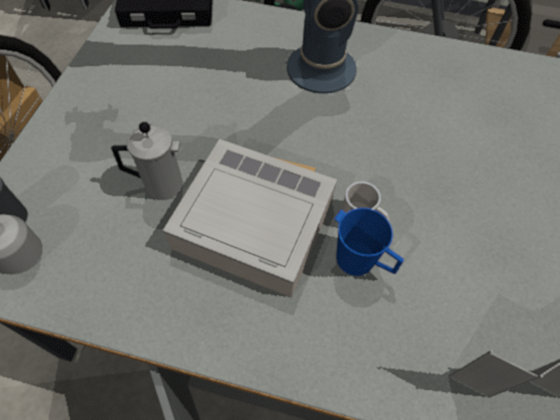

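```bash
python3 - <<'E'
from h import *
d=dict(np.load('pics/top0.npz'))
np.set_printoptions(precision=4,suppress=True)
print('plates',px(d,[261,288.5,316,343.5,371],[247.5,251.5,256,260,264]))
print('deck corners',px(d,[251,413,399,231],[123,142,288,266]))
print('mug,jug,press,knob',px(d,[190,178,482,495],[236,156,208,226]))
g=cv2.resize(d['image'][225:290,235:400,::-1],None,fx=4.8,fy=4.8,interpolation=cv2.INTER_CUBIC);cv2.imwrite('pics/crop.png',g)
# deck-normalised depth over plates
P=px(d,*np.meshgrid(np.arange(560),np.arange(420)))
for u,v in zip([261,288.5,316,343.5,371],[247.5,251.5,256,260,264]):
    b=P[int(v)-6:int(v)+7,int(u)-6:int(u)+7,2]; print(b.mean(),b.std())
E
```

```text
plates [[ 0.4999  0.0638  0.0941]
 [ 0.4924  0.0144  0.0938]
 [ 0.4841 -0.035   0.0941]
 [ 0.4766 -0.0838  0.0977]
 [ 0.4693 -0.1329  0.0959]]
deck corners [[ 0.7299  0.0819  0.0935]
 [ 0.6914 -0.2153  0.0945]
 [ 0.4264 -0.1824  0.0922]
 [ 0.467   0.1178  0.0941]]
mug,jug,press,knob [[ 0.5251  0.2036  0.0313]
 [ 0.6615  0.2093  0.1279]
 [ 0.5588 -0.3006  0.1861]
 [ 0.5254 -0.2997  0.2369]]
0.10021240520242974 0.07216946560543566
0.09279041353134143 0.0016387431545334334
0.09479830776061322 0.0016631141960450867
0.09500309597003051 0.0015544497061136095
0.0948922657980871 0.0015830483763413174
```

View pics/crop.png

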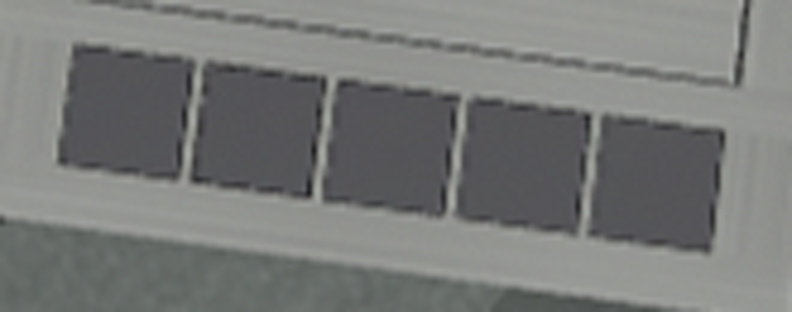

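The enlarged crop shows five look-alike plates. The top camera depth puts the second from the left (px 288,251) about 2 mm low. I'll shut the fingers and approach with the tool kept high and close in, to clear the French press. Then I'll take a wrist look.

```bash
python3 - <<'E'
from h import *
np.set_printoptions(precision=4,suppress=True)
d=dict(np.load('pics/top0.npz'))
for u,v in zip([261,288,316,343,371],[247,251,256,260,264]):
    print(np.median(px(d,*np.meshgrid(np.arange(u-7,u+8),np.arange(v-6,v+7)))[...,2]))
robot.grip(0.0)
robot.move_straight([0.19,-0.46,0.34],vel=0.3)
o=[np.pi,0,-1.725]
robot.goto([0.484,-0.035,0.25],o)
s=robot.sense();print(s['t'],s['tcp_pos'],s['joint_pos'],s['wrist_force'],s['opening'])
snap('wrist','w1')
E
```

```text
0.09481668316311044
0.0927401711905748
0.09468911266595278
0.09504692632438298
0.09501833061808806
3.6 [ 0.4841 -0.0361  0.2498] [ 0.603   0.2177 -0.7051  1.9295  0.162   1.0514 -1.8981] [-0.4083 -0.4399 -0.1428] 0.00019584724385721705
```

View pics/w1.png

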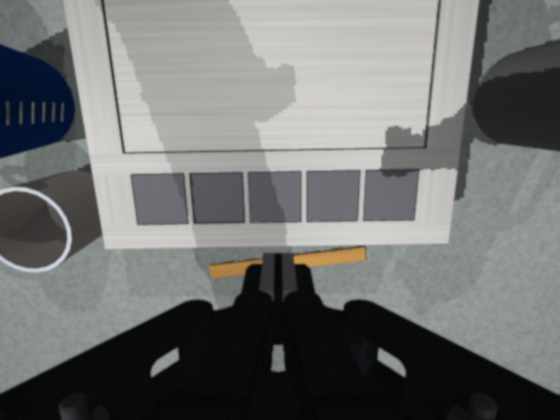

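The wrist view shows the row at px (160..390, ~197), square to the picture, with the second plate outlined darkest (px 217,198). The camera hangs on the hatch side, so I'll turn the hand half round to keep that side clear. Then I'll feel plate 3 as a reference, then plate 2.

```bash
python3 - <<'E'
from h import *
np.set_printoptions(precision=4,suppress=True)
d=dict(np.load('pics/w1.npz'))
print('cam',-d['R'].T@d['t'])
C=[]
for u,v in zip([160,217,274,332,390],[199,198,197,196,195]):
    C.append(np.median(px(d,*np.meshgrid(np.arange(u-15,u+16),np.arange(v-15,v+16))).reshape(-1,3),0))
C=np.array(C);print(C)
o=[np.pi,0,1.417]
n=robot.nose_length
ex=np.array([np.cos(-.154),np.sin(-.154)])
for k in (2,1):
    p=C[k,:2]-0.004*ex
    robot.goto([*p,0.135+n-.011],o)
    z0=robot.sense()['wrist_force']
    hit=robot.move_straight([*p,0.095-0.011+n],vel=0.04,contact_N=4.0)
    s=robot.sense();print(k,hit,s['t'],s['tcp_pos'],'tip',s['tcp_pos'][2]-n,s['wrist_force']-z0,s['joint_pos'][6])
    if k==2: robot.move_straight([*p,0.13+n],vel=0.12)
E
```

```text
cam [ 0.5523 -0.0472  0.3823]
[[ 0.4982  0.0645  0.0957]
 [ 0.491   0.0159  0.0938]
 [ 0.4846 -0.0335  0.0958]
 [ 0.4776 -0.0833  0.0959]
 [ 0.4707 -0.133   0.0959]]
2 True 6.65 [ 0.4805 -0.0328  0.1061] tip 0.09510170340677919 [-0.0857  0.5277  6.2643] 0.7372607525770204
1 True 8.2 [0.4868 0.0163 0.1008] tip 0.08983296009871715 [-0.3249  0.2616  0.9826] 0.6349919498374885
```

Plate 3 is rigid at 95.1 mm. Plate 2 gave, with the tip at 89.8 mm, so it is the catch. I'll press it home, then let it up.

```bash
python3 - <<'E'
from h import *
np.set_printoptions(precision=4,suppress=True)
n=robot.nose_length
p=robot.sense()['tcp_pos'];f0=robot.sense()['wrist_force']
hit=robot.move_straight([p[0],p[1],0.085+n],vel=0.03,contact_N=7)
s=robot.sense();print(hit,s['t'],'tip',s['tcp_pos'][2]-n,s['wrist_force'],s['wrist_force']-f0)
robot.sleep(0.3)
s=robot.sense();print(s['t'],s['tcp_pos'][2]-n,s['wrist_force'])
d=snap('scene','scene1')
E
```

```text
True 8.4083 tip 0.08708245397904593 [-1.306  -0.5431  6.9139] [-1.8613 -0.7786  5.5594]
8.7083 0.08707899960248568 [-2.101  -1.5199  6.5495]
```

View pics/scene1.png

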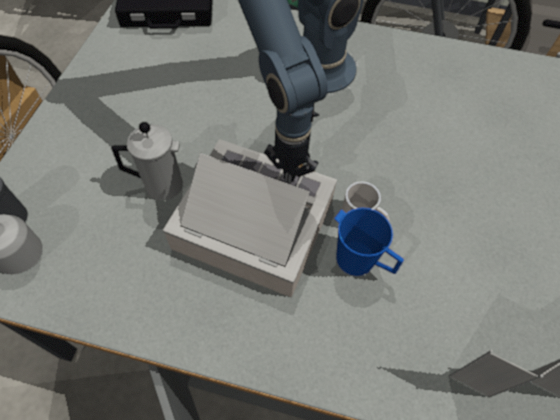

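The hatch has come up a little way (near edge around px 205-300, 155-195) beside the hand. The side force is small but has changed, so I'll wait and see whether it rises freely before lifting.

```bash
python3 - <<'E'
from h import *
np.set_printoptions(precision=4,suppress=True)
for i in range(4):
    robot.sleep(0.25); s=robot.sense();print(s['t'],s['tcp_pos'][2]-robot.nose_length,s['wrist_force'])
d=snap('scene','scene2')
E
```

```text
9.0083 0.08707482562105909 [-1.3849 -0.8666  6.5914]
9.2583 0.0870786394883241 [-1.79   -0.24    7.1942]
9.5083 0.08707333148905605 [-0.4403 -0.7278  7.5699]
9.7583 0.08706629356762452 [-2.2725  0.2359  7.8792]
```

View pics/scene2.png

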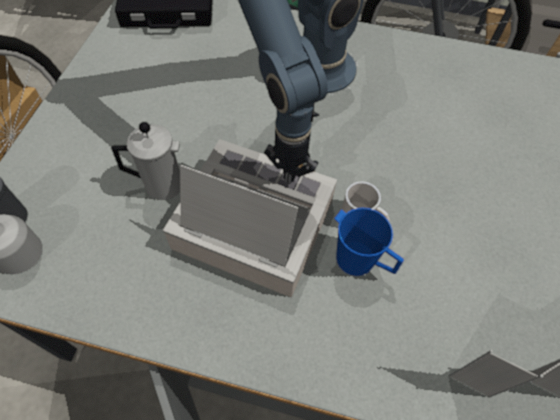

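The hatch is now well up and clear of the hand (upper edge px 180-298, 165-205). Next I'll lift off and retreat the way I came.

```bash
python3 - <<'E'
from h import *
np.set_printoptions(precision=4,suppress=True)
p=robot.sense()['tcp_pos']
robot.move_straight([p[0],p[1],0.135],vel=0.05)
robot.move_straight([p[0]-0.01,p[1],0.32],vel=0.2)
robot.goto([0.19,-0.46,0.34],[np.pi,0,1.417])
robot.sleep(0.5)
s=robot.sense();print(s['t'],s['tcp_pos'],s['wrist_force'])
d=snap('top','top2');snap('scene','scene3')
d0=dict(np.load('pics/top0.npz'))
for u,v in zip([261,288,316,343,371],[247,251,256,260,264]):
    print(np.median(px(d,*np.meshgrid(np.arange(u-7,u+8),np.arange(v-6,v+7)))[...,2]))
for n,(u,v) in dict(mug=(190,253),jug=(178,186),press=(490,225),stick=(313,310)).items():
    r=30; a,b=[x['image'][v-r:v+r,u-r-15:u+r+15].astype(int) for x in (d0,d)]
    print(n,np.abs(a-b).max(2).mean())
cv2.imwrite('pics/both2.png',np.vstack([d['image'][90:330,100:560],cv2.imread('pics/scene3.png')[100:320,60:520,::-1]])[:,:,::-1])
# hatch angle
P=px(d,*np.meshgrid(np.arange(262,390,4),np.arange(125,240,3))).reshape(-1,3)
print('hatch top z',np.percentile(P[:,2],[50,90,98]))
E
```

```text
14.2917 [ 0.1901 -0.4599  0.34  ] [-0.1156  0.7886  0.747 ]
0.09441279390937451
0.0928655216372719
0.09496210945865399
0.09465382975282395
0.09533695496628723
mug 6.345185185185185
jug 5.172777777777778
press 6.842407407407407
stick 10.175740740740741
hatch top z [0.0155 0.1051 0.2524]
```

View pics/both2.png

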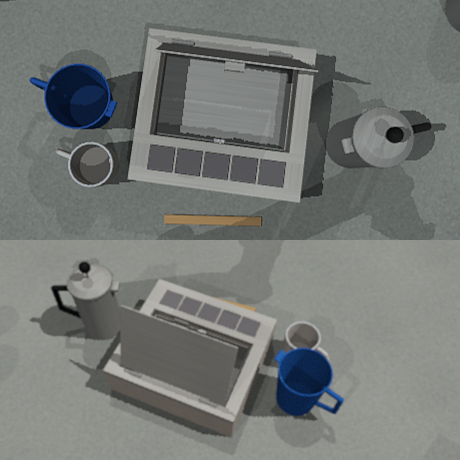

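The hatch stands wide open: its top edge is at 0.252 m, against 0.254 m expected at 1.25 rad. The catch plate is back at 92.9 mm, and the other objects sit where they were.

```bash
python3 -c "
from plant import robot
print(robot.close_job(), robot.sense()['t'])"
```

```text
the job is handed in; nothing more can be done
the job is handed in; nothing more can be done
```

The grounds bin is open and the job is handed in, at about 14.3 s on the robot's clock.

- **Finding the catch:** The depth images showed the second plate from the left (row y = +50 mm) about 2 mm lower than the others. I felt the middle plate first as a reference: it was rigid at 95.1 mm. The second plate gave under the finger. I didn't feel the other three.
- **Pressing it:** I pressed it home at about 7 N, and the hatch sprang up clear of the hand. I then let the catch come back up and took the hand away.
- **Last checks:**
  - The hatch's top edge is at 0.252 m, against about 0.254 m expected when wide open.
  - The catch plate is back up at 92.9 mm, 2 mm below the deck.
  - The robot is well clear, with about zero wrist force.
  - The mug, jug, French press and stir stick look unmoved in the final top and scene pictures. I compared those only by eye, because shifting shadows blurred the pixel comparison.

No check failed or disagreed.

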